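# Set a forming stake in the slot of the stake plate that fits its tang

### The arm

A 7-joint arm with a two-finger parallel gripper is mounted at the origin on the work surface. World frame = base frame: x ahead of the robot, y to its left, z up, the work surface at z = 0. Lengths are in mm, angles in rad, forces in N, time in s.
With the tool pointing down it reaches from about 400 to 925 mm from the base axis. Payload 5.6 kg.
Tool frame: the origin (TCP) lies midway between the tips of the shut fingers; the grasp point (between the pads) lies 19 mm behind it; z points along the fingers, y is the line along which they close (so a half turn about z gives the same grasp; the last joint's range is limited). The gripper opens to 85 mm and grips with 20 to 120 N. Pads are 22 mm wide; open, the fingers measure 114 mm over their backs; the gripper's body (76 mm by 85 mm) begins 54 mm behind the grasp point. The pads swing forward as they close: fully open they stand 13 mm farther back than shut.
Start: joints at [1.101, 0.468, -0.012, 1.603, 0.006, 1.071, -0.056], TCP at [269.035, -591.716, 231.29] pointing down, gripper open.
Joint ranges: [-2.53, 2.53], [-0.31, 2.02], [-1.57, 1.55], [0.28, 2.44], [-1.29, 4.43], [0.15, 1.84], [-2.92, 2.92]. Speed limits (rad/s): [2.57, 2.57, 3.14, 3.14, 3.14, 3.14, 3.14].

### API

Orientations are given as a rotation vector (axis times angle).
In Python, from rig import manip, optics, order gives the robot as it stands.
- The arm moves only by the shell command python3 -m handwheel 'ROWS'. ROWS is JSON, a list of rows, each an object of numbers: "fingers": the opening, from 0 (shut) to 1 (fully open); "tx", "ty", "tz": the shift along the tool's x, y, z in units of 60 mm (1.0 is 60 mm); "yaw": the turn about the tool's z in rad. In form: [{"fingers": .., "tx": .., "ty": .., "tz": .., "yaw": ..}, ...]. A call has 1 to 5 rows; each row shifts and turns the commanded pose from where the row before left it, along the tool's axes as they then stand; what a row does not reach is not made up. A row lasts 1/8 s, in which the tool goes at most 62.5 mm and 10.7 degrees, less where a joint would pass 70% of its speed; a pose out of reach is approached as far as the arm can. A call is refused whole if a number of a shift passes 1 or a number of a turn 0.188, either way. A call with a gripper value outside its range is refused whole. The fingers move at their own pace and stop on an object; the grip force is fixed at half the most. Time passes only in rows, so rows that do not move let the fingers close. It gives the time, the measured TCP pose, the force, the opening and the grip force at its end, in the units of the state.
- manip.sense(): the state, without advancing time (a new reading comes with each control period).
- optics.get_image(name): name is "scene" or "top" or "wrist"; returns the picture (420x560x3 uint8, red, green, blue); there is no depth.
- optics.camera_model(name): a dict with "intrinsics" (3x3 intrinsics, pixels), "T" (4x4, takes a point from camera to world coordinates). Camera axes: x right, y up, looking along -z (the intrinsics and any distortion apply to the point x, -y, -z); pixel columns grow to the right and rows downward; lengths in mm; the calibration is good to about 2 mm. A picture is of the moment at which its call begins: read the wrist's pose just before it. camera_model takes no time and is no camera call; for the wrist camera it gives the pose at the moment of the call.
- order.close_job(): hands the job in; it is judged then, once.
The state is a dict: "clock": time; "q": joint angles; "qd": joint speeds; "joint_torque": joint torques, N m; "tcp_pos": TCP position; "orientation": TCP orientation; "wrist_force": force on the tool from outside, world axes, zero at the start; "moment": the same for the moment, N m; "finger_gap": finger opening in mm; "grip_force": force on a finger pad.
Only numpy, scipy, OpenCV 4.12 (cv2) and the standard library are available. Lean on these libraries where they do the work, as an engineer would, in place of code of your own. Each camera call takes 0.05 s, during which the arm holds its last target. There are 200 camera calls.

### The job

Take the stake at the end of the wooden rack nearest the steel stake plate and set it upright in the narrowest slot of the plate that takes its tang, so that its collar bears down on the plate's face and it stands firm for hammering: step it along the slots from the narrow end, feeling gently and never forcing it, and keep hold of it until the collar sits on the plate. Leave the other stakes and everything else on the bench where they are.

Things in the scene. Friction and masses are not known exactly. Their poses are not given: they have to be found in the camera images.
- stake_a: steel forming stake, 0.13 to 0.21 kg: head 30 mm (its x) by 26 mm (y), 20 mm high, its face on top flat, 4 mm high; under it a collar 16 mm (x), 8 mm high; under that a flat tang 16 mm (x), 14 mm long, square-ended. The tang's thickness (y) is 5 to 15 mm, another in each stake, not told; its collar is 3 mm thicker. Origin: centre of the tang's foot, 22 mm under the head
- stake_b: steel forming stake, 0.13 to 0.21 kg: head 30 mm (its x) by 26 mm (y), 20 mm high, its face on top domed, 6 mm high; under it a collar 16 mm (x), 8 mm high; under that a flat tang 16 mm (x), 14 mm long, square-ended. The tang's thickness (y) is 5 to 15 mm, another in each stake, not told; its collar is 3 mm thicker. Origin: centre of the tang's foot, 22 mm under the head
- stake_c: steel forming stake, 0.13 to 0.21 kg: head 30 mm (its x) by 26 mm (y), 20 mm high, its face on top half-round along x, 6 mm high; under it a collar 16 mm (x), 8 mm high; under that a flat tang 16 mm (x), 14 mm long, square-ended. The tang's thickness (y) is 5 to 15 mm, another in each stake, not told; its collar is 3 mm thicker. Origin: centre of the tang's foot, 22 mm under the head
- stake_d: steel forming stake, 0.13 to 0.21 kg: head 30 mm (its x) by 26 mm (y), 20 mm high, its face on top of two flat lands with a groove, 4 mm high; under it a collar 16 mm (x), 8 mm high; under that a flat tang 16 mm (x), 14 mm long, square-ended. The tang's thickness (y) is 5 to 15 mm, another in each stake, not told; its collar is 3 mm thicker. Origin: centre of the tang's foot, 22 mm under the head
- rack: fixed beech rack, 46 mm deep (x), 160 long (y), 30 high, four equal slots 20 mm wide (y), 22 long (x), 36 apart along y; a stake hangs in each, tang down, the underside of its head on the rack's top. Heads stand 10 mm apart: take them by their two 26 mm wide ends, along x. Origin: centre of its underside; its +y end points to the stake plate
- place0 (a point): centre of the mouth, in the rack's top face 30 mm above the bench, of the end slot nearest the stake plate; the stake hanging here is the one to be set
- plate: stake plate, a dark steel block fixed to the bench: 46 mm deep (x), 110 long (y), 30 high. Five square-edged slots in its top, each 22 mm long (x) and 26 deep, side by side, graded from narrow (-y end, towards the rack) to wide. A tang has 1.2 mm play in its own slot and is 1.8 mm too thick for the next narrower; in wider slots the collar sinks in too. Origin: centre of its underside
- slot0 (a point): centre of the mouth, in the plate's top face 30 mm above the bench, of the slot 4 mm wide (y), the narrowest, which takes none of the stakes; x along the slot, y towards the wider slots, z up
- slot1 (a point): centre of the mouth, in the plate's top face 30 mm above the bench, of the slot 7 mm wide (y); x along the slot, y towards the wider slots, z up
- slot2 (a point): centre of the mouth, in the plate's top face 30 mm above the bench, of the slot 10 mm wide (y); x along the slot, y towards the wider slots, z up
- slot3 (a point): centre of the mouth, in the plate's top face 30 mm above the bench, of the slot 13 mm wide (y); x along the slot, y towards the wider slots, z up
- slot4 (a point): centre of the mouth, in the plate's top face 30 mm above the bench, of the slot 16 mm wide (y), the widest; x along the slot, y towards the wider slots, z up
- dust_cover: clear glass dust cover with a knob, 72 mm across, 64 mm high, bystander. Origin: centre of its underside
- loupe: black eye loupe standing on its wide end, 34 mm across, 31 mm high, bystander. Origin: centre of its underside
- tweezers: steel tweezers lying along their y, 135 mm long, 7 mm high, bystander. Origin: under their middle
- screwdriver: small aluminium screwdriver lying along its y, 105 mm long, 11 mm high, bystander. Origin: under its middle
- hammer: small bench hammer lying along its y, 160 mm long, 10 mm high, bystander. Origin: under its middle
- watch_case: rectangular steel watch case, 46 by 26 mm, 8 mm high, lying on a scrap of leather, bystander. Origin: centre of its underside
- pin_jar: small glass jar with an aluminium lid, 36 mm across, 35 mm high, bystander. Origin: centre of its underside
Not all that is in view belongs to the job. What is shaped like the stake_b but orange or purple is not meant.

How it is judged (in metres and radians):
On the way, in this order (a step that is already met when the one before it is completed fails the run):
1. the stake from the rack's end slot is lifted out, clear of the rack (((height (world z) of stake_a above 0.032 m and distance of each of stake_b, stake_c, stake_d from where it was at the start of the episode below 0.01 m and horizontal distance between each of stake_b, stake_c, stake_d and place0 above 0.02 m) or (height (world z) of stake_b above 0.032 m and distance of each of stake_a, stake_c, stake_d from where it was at the start of the episode below 0.01 m and horizontal distance between each of stake_a, stake_c, stake_d and place0 above 0.02 m) or (height (world z) of stake_c above 0.032 m and distance of each of stake_a, stake_b, stake_d from where it was at the start of the episode below 0.01 m and horizontal distance between each of stake_a, stake_b, stake_d and place0 above 0.02 m) or (height (world z) of stake_d above 0.032 m and distance of each of stake_a, stake_b, stake_c from where it was at the start of the episode below 0.01 m and horizontal distance between each of stake_a, stake_b, stake_c and place0 above 0.02 m))), for 0.1 s.
2. still held in the fingers, it stands in a slot with its collar down on the plate (((z of stake_a in the frame of plate between 0.013 and 0.018 m and x of stake_a in the frame of plate between -0.006 and 0.006 m and y of stake_a in the frame of plate between -0.055 and 0.055 m and angle between stake_a's own z axis and vertical below 0.08 rad and contact force between the fingers and stake_a above 0.3 N and distance of each of stake_b, stake_c, stake_d from where it was at the start of the episode below 0.01 m and horizontal distance between each of stake_b, stake_c, stake_d and place0 above 0.02 m) or (z of stake_b in the frame of plate between 0.013 and 0.018 m and x of stake_b in the frame of plate between -0.006 and 0.006 m and y of stake_b in the frame of plate between -0.055 and 0.055 m and angle between stake_b's own z axis and vertical below 0.08 rad and contact force between the fingers and stake_b above 0.3 N and distance of each of stake_a, stake_c, stake_d from where it was at the start of the episode below 0.01 m and horizontal distance between each of stake_a, stake_c, stake_d and place0 above 0.02 m) or (z of stake_c in the frame of plate between 0.013 and 0.018 m and x of stake_c in the frame of plate between -0.006 and 0.006 m and y of stake_c in the frame of plate between -0.055 and 0.055 m and angle between stake_c's own z axis and vertical below 0.08 rad and contact force between the fingers and stake_c above 0.3 N and distance of each of stake_a, stake_b, stake_d from where it was at the start of the episode below 0.01 m and horizontal distance between each of stake_a, stake_b, stake_d and place0 above 0.02 m) or (z of stake_d in the frame of plate between 0.013 and 0.018 m and x of stake_d in the frame of plate between -0.006 and 0.006 m and y of stake_d in the frame of plate between -0.055 and 0.055 m and angle between stake_d's own z axis and vertical below 0.08 rad and contact force between the fingers and stake_d above 0.3 N and distance of each of stake_a, stake_b, stake_c from where it was at the start of the episode below 0.01 m and horizontal distance between each of stake_a, stake_b, stake_c and place0 above 0.02 m))), for 0.2 s.
At the end, for the whole second after the job is handed in: The rack's end stake stands released and still in the slot that fits it: collar on the plate's face (tang foot 13 to 18 mm above the bench), upright within 0.08 rad, within 6 mm of the slot's middle lengthwise; the other stakes are within 10 mm of where they were (((z of stake_a in the frame of plate between 0.013 and 0.018 m and x of stake_a in the frame of plate between -0.006 and 0.006 m and y of stake_a in the frame of plate between -0.055 and 0.055 m and angle between stake_a's own z axis and vertical below 0.08 rad and linear speed of stake_a below 0.01 m/s and distance of each of stake_b, stake_c, stake_d from where it was at the start of the episode below 0.01 m and horizontal distance between each of stake_b, stake_c, stake_d and place0 above 0.02 m) or (z of stake_b in the frame of plate between 0.013 and 0.018 m and x of stake_b in the frame of plate between -0.006 and 0.006 m and y of stake_b in the frame of plate between -0.055 and 0.055 m and angle between stake_b's own z axis and vertical below 0.08 rad and linear speed of stake_b below 0.01 m/s and distance of each of stake_a, stake_c, stake_d from where it was at the start of the episode below 0.01 m and horizontal distance between each of stake_a, stake_c, stake_d and place0 above 0.02 m) or (z of stake_c in the frame of plate between 0.013 and 0.018 m and x of stake_c in the frame of plate between -0.006 and 0.006 m and y of stake_c in the frame of plate between -0.055 and 0.055 m and angle between stake_c's own z axis and vertical below 0.08 rad and linear speed of stake_c below 0.01 m/s and distance of each of stake_a, stake_b, stake_d from where it was at the start of the episode below 0.01 m and horizontal distance between each of stake_a, stake_b, stake_d and place0 above 0.02 m) or (z of stake_d in the frame of plate between 0.013 and 0.018 m and x of stake_d in the frame of plate between -0.006 and 0.006 m and y of stake_d in the frame of plate between -0.055 and 0.055 m and angle between stake_d's own z axis and vertical below 0.08 rad and linear speed of stake_d below 0.01 m/s and distance of each of stake_a, stake_b, stake_c from where it was at the start of the episode below 0.01 m and horizontal distance between each of stake_a, stake_b, stake_c and place0 above 0.02 m))); the robot touches nothing.
It fails at once if the stake or the hand bears on the stake plate with more than 35 N (contact force between plate and anything else above 35 N).
It fails at once if a bystander on the bench is pushed more than 25 mm (distance of any of dust_cover, loupe, tweezers, screwdriver, hammer, watch_case, pin_jar from where it was at the start of the episode above 0.025 m).
It also fails if it takes over 64 s, if anything falls off the work surface, if the arm or the gripper's body presses on something with over 40 N, if the wrist force passes 120 N, or if a joint passes its speed limit or range.

## Working session

There is one attempt and no reset: what is moved stays moved. The work goes in short steps, Python scripts to look and compute and a shell command to move; the robot and the scene stay as the last step left them, time stands still between calls to the robot, and variables do not carry over. Pictures are saved under pics/ and viewed, at most 10 in all, crops included, and the job is handed in when it is done.

```bash
mkdir -p pics && python3 - <<'E'
from rig import manip, optics, order
import cv2, numpy as np
s=manip.sense();print({k:np.round(v,3) for k,v in s.items()})
for n in ("scene","top"):
    im=optics.get_image(n);cv2.imwrite(f"pics/{n}0.png",im[:,:,::-1])
    m=optics.camera_model(n);print(n,np.round(m["intrinsics"],1).tolist(),np.round(m["T"],3).tolist(),[k for k in m])
E
```

```text
{'clock': np.float64(0.0), 'q': array([ 1.101,  0.468, -0.012,  1.604,  0.006,  1.071, -0.056]), 'qd': array([ 0.001,  0.002, -0.001,  0.   ,  0.001,  0.   ,  0.001]), 'joint_torque': array([-0.0000e+00, -5.3238e+01,  2.2000e-02, -2.5130e+01,  1.1000e-02,
        8.0000e-03, -0.0000e+00]), 'tcp_pos': array([ 268.763, -591.189,  230.32 ]), 'orientation': array([-3.069e+00, -6.650e-01,  1.000e-03]), 'wrist_force': array([-0.029,  0.398,  0.153]), 'moment': array([-0.027,  0.026,  0.02 ]), 'grip_force': np.float64(0.0), 'finger_gap': np.float64(85.524)}
scene [[492.8, 0.0, 283.7], [0.0, 492.8, 206.5], [0.0, 0.0, 1.0]] [[0.659, -0.6, 0.453, 988.954], [0.752, 0.529, -0.393, -360.774], [-0.003, 0.6, 0.8, 775.118], [0.0, 0.0, 0.0, 1.0]] ['intrinsics', 'T']
top [[516.5, 0.0, 281.2], [0.0, 516.5, 213.9], [0.0, 0.0, 1.0]] [[0.01, 0.993, -0.121, 461.402], [-1.0, 0.01, 0.002, 2.002], [0.003, 0.121, 0.993, 1081.362], [0.0, 0.0, 0.0, 1.0]] ['intrinsics', 'T']
```

View pics/scene0.png

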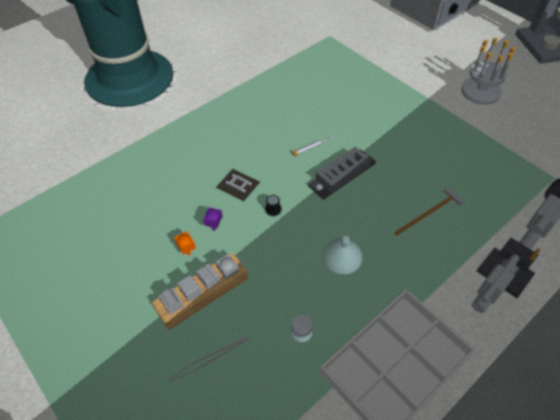

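View pics/top0.png

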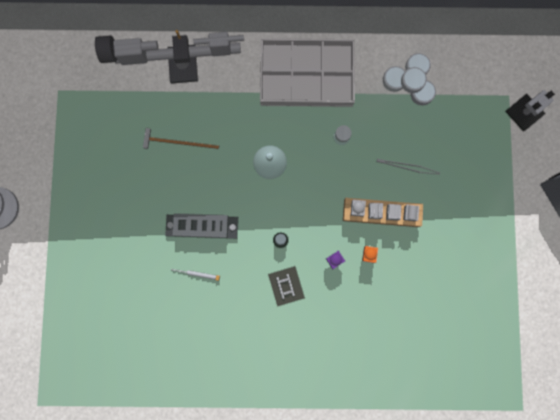

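The scene view has the rack at about (200,290) with four grey stakes, and the plate at about (343,172). In the top view the rack is at (384,212) and the plate at (202,226).

Things that could be taken for the target, by top-view pixel:
- Grey rack stakes: (359,208), (376,210), (394,212), (412,213).
- Orange decoy: (370,254).
- Purple decoy: (335,259).

I choose (359,208), the end towards the plate. Next come a crop to check that and rough positions.

```bash
cat > h.py <<'E'
from rig import manip, optics, order
import cv2, numpy as np
from scipy.spatial.transform import Rotation as R
def ray(m,uv,z):
    K=m["intrinsics"];T=np.array(m["T"])
    d=np.linalg.inv(K)@np.array([uv[0],uv[1],1.]); d=T[:3,:3]@np.array([d[0],-d[1],-d[2]])
    o=T[:3,3]; return o+d*(z-o[2])/d[2]
def proj(m,p):
    T=np.array(m["T"]);c=T[:3,:3].T@(np.asarray(p,float)-T[:3,3]);q=np.array(m["intrinsics"])@np.array([c[0],-c[1],-c[2]]);return q[:2]/q[2]
def rows(target,yaw=0):
    s=manip.sense();Rm=R.from_rotvec(s["orientation"]).as_matrix()
    return np.round(Rm.T@(np.array(target)-s["tcp_pos"])/60,3)
E
python3 - <<'E'
from h import *
im=optics.get_image("top")[:,:,::-1];m=optics.camera_model("top")
hsv=cv2.cvtColor(np.ascontiguousarray(im),cv2.COLOR_BGR2HSV)
def box(mask,r):
    k=np.zeros_like(mask);k[r[1]:r[3],r[0]:r[2]]=mask[r[1]:r[3],r[0]:r[2]]
    k=cv2.morphologyEx(k,cv2.MORPH_CLOSE,np.ones((9,9)))
    c=max(cv2.findContours(k,0,1)[0],key=cv2.contourArea);return cv2.boxPoints(cv2.minAreaRect(c))
rk=box(cv2.inRange(hsv,(5,80,60),(25,255,255)),(335,190,435,235))
pl=box(cv2.inRange(hsv,(0,0,0),(180,90,90)),(155,205,248,247))
for n,b in(("rack",rk),("plate",pl)):
    P=np.array([ray(m,u,30)[:2] for u in b]);print(n,b.round(1).tolist(),P.round(0).tolist(),P.mean(0),[np.linalg.norm(P[i]-P[i-1]).round(1) for i in (1,2)])
for u in[(359,208),(376,210),(394,212),(412,213)]:print(u,ray(m,u,52).round(0))
a=cv2.resize(im[185:240,335:435],None,fx=6,fy=6,interpolation=2);b=cv2.resize(im[205:250,155:250],None,fx=6,fy=6,interpolation=2)
o=np.zeros((600,600,3),np.uint8);o[:330,:600]=a;o[330:600,:570]=b
cv2.imwrite("pics/crop.png",o)
w=optics.camera_model("wrist");T=np.array(w["T"]);s=manip.sense();Rm=R.from_rotvec(s["orientation"]).as_matrix()
print("wrist cam in tool",(Rm.T@(T[:3,3]-s["tcp_pos"])).round(1),(Rm.T@T[:3,:3]).round(3).tolist(),w["intrinsics"].tolist() if hasattr(w["intrinsics"],'tolist') else w["intrinsics"]);print(Rm.round(3))
E
```

```text
rack [[342.70001220703125, 220.1999969482422], [344.5, 197.8000030517578], [422.8999938964844, 204.10000610351562], [421.1000061035156, 226.5]] [[578.0, -126.0], [625.0, -130.0], [613.0, -291.0], [567.0, -287.0]] [ 595.78218676 -208.53417676] [np.float64(46.6), np.float64(161.6)]
plate [[165.3000030517578, 235.39999389648438], [166.10000610351562, 213.1999969482422], [237.39999389648438, 215.6999969482422], [236.6999969482422, 237.89999389648438]] [[543.0, 236.0], [589.0, 236.0], [585.0, 90.0], [540.0, 90.0]] [564.30398332 162.92955701] [np.float64(45.6), np.float64(146.3)]
(359, 208) [ 601. -156.   52.]
(376, 210) [ 597. -191.   52.]
(394, 212) [ 593. -227.   52.]
(412, 213) [ 592. -263.   52.]
wrist cam in tool [  76.6    0.9 -142. ] [[-0.0, 0.955, 0.298], [1.0, 0.0, -0.001], [-0.001, 0.298, -0.955]] [[339.837995750828, 0.0, 282.4639592764355], [0.0, 339.837995750828, 209.9770606424309], [0.0, 0.0, 1.0]]
[[ 0.91   0.414 -0.001]
 [ 0.414 -0.91   0.001]
 [-0.    -0.001 -1.   ]]
```

View pics/crop.png

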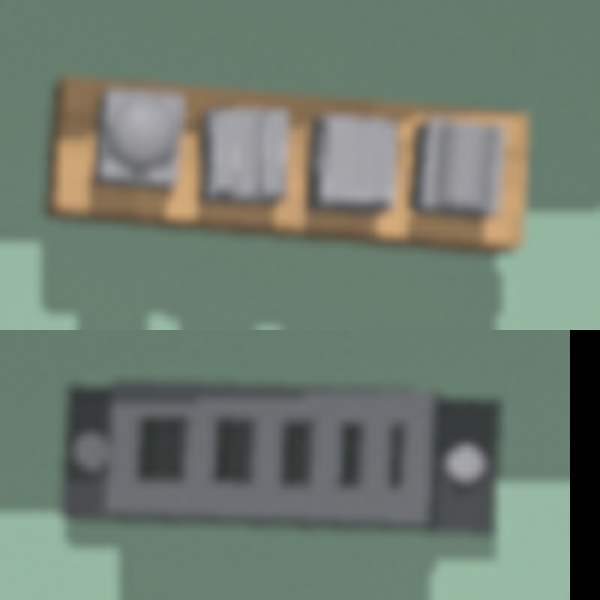

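The crop shows a domed stake, stake_b, at the rack end facing the plate (left end). The plate's narrow slot is on its right, towards the rack. The rack measures 162 x 47 mm and the plate top about 46 mm deep, both as they should be. I'll move over the stake now.

```bash
python3 -m handwheel '[{"tx":0.8,"ty":-0.43,"fingers":1},{"tx":0.8,"ty":-0.43,"fingers":1},{"tx":0.8,"ty":-0.43,"fingers":1},{"tx":0.8,"ty":-0.43,"fingers":1},{"tx":0.8,"ty":-0.43,"fingers":1}]'; python3 -m handwheel '[{"tx":0.8,"ty":-0.43,"fingers":1},{"tx":0.8,"ty":-0.43,"fingers":1},{"tx":0.8,"ty":-0.43,"fingers":1},{"tx":0.8,"ty":-0.43,"fingers":1},{"fingers":1}]';  python3 -m handwheel '[{"yaw":-0.178,"fingers":1},{"yaw":-0.178,"fingers":1},{"yaw":-0.178,"fingers":1},{"yaw":-0.178,"fingers":1},{"yaw":-0.178,"fingers":1}]'; python3 -m handwheel '[{"yaw":-0.178,"fingers":1},{"fingers":1}]'; python3 -c "
from h import *
s=manip.sense();print(s['q'].round(2),rows([600,-156,200]));print(R.from_rotvec(s['orientation']).as_matrix().round(3))"
```

```text
[ 1.1   0.47 -0.01  1.6   0.01  1.07 -0.06] [ 8.027 -4.319  0.514]
[[ 0.91   0.414 -0.001]
 [ 0.414 -0.91   0.001]
 [-0.    -0.001 -1.   ]]invalid input at $[0]: expected keys fingers, tx, ty, tz, yaw
invalid input at $[0]: expected keys fingers, tx, ty, tz, yaw
invalid input at $[0]: expected keys fingers, tx, ty, tz, yaw
invalid input at $[0]: expected keys fingers, tx, ty, tz, yaw
```

All keys are required.

```bash
python3 -m handwheel '[{"fingers":1,"tx":0.8,"ty":-0.43,"tz":0,"yaw":0},{"fingers":1,"tx":0.8,"ty":-0.43,"tz":0,"yaw":0},{"fingers":1,"tx":0.8,"ty":-0.43,"tz":0,"yaw":0},{"fingers":1,"tx":0.8,"ty":-0.43,"tz":0,"yaw":0},{"fingers":1,"tx":0.8,"ty":-0.43,"tz":0,"yaw":0}]'; python3 -m handwheel '[{"fingers":1,"tx":0.8,"ty":-0.43,"tz":0,"yaw":0},{"fingers":1,"tx":0.8,"ty":-0.43,"tz":0,"yaw":0},{"fingers":1,"tx":0.8,"ty":-0.43,"tz":0,"yaw":0},{"fingers":1,"tx":0.8,"ty":-0.43,"tz":0,"yaw":0},{"fingers":1,"tx":0,"ty":0,"tz":0,"yaw":0}]';  python3 -m handwheel '[{"fingers":1,"tx":0,"ty":0,"tz":0,"yaw":-0.178},{"fingers":1,"tx":0,"ty":0,"tz":0,"yaw":-0.178},{"fingers":1,"tx":0,"ty":0,"tz":0,"yaw":-0.178},{"fingers":1,"tx":0,"ty":0,"tz":0,"yaw":-0.178},{"fingers":1,"tx":0,"ty":0,"tz":0,"yaw":-0.178}]'; python3 -m handwheel '[{"fingers":1,"tx":0,"ty":0,"tz":0,"yaw":-0.178},{"fingers":1,"tx":0,"ty":0,"tz":0,"yaw":0}]'; python3 -c "
from h import *
s=manip.sense();print(s['q'].round(2),rows([600,-156,200]));print(R.from_rotvec(s['orientation']).as_matrix().round(3))"
```

```text
clock: 0.78
tcp_pos: [434.9, -373.4, 231.2]
orientation: [-3.07, -0.665, 0.0]
wrist_force: [0.1, -0.2, -0.3]
finger_gap: 84.9
grip_force: 0.0
clock: 1.4
tcp_pos: [568.7, -195.7, 230.9]
orientation: [-3.065, -0.678, -0.002]
wrist_force: [0.0, 0.3, -0.3]
finger_gap: 86.0
grip_force: 0.0
clock: 2.02
tcp_pos: [565.4, -202.7, 231.0]
orientation: [-2.481, -1.927, 0.002]
wrist_force: [-0.2, 0.7, -0.5]
finger_gap: 85.3
grip_force: 0.0
clock: 2.28
tcp_pos: [565.5, -202.6, 230.9]
orientation: [-2.308, -2.131, 0.001]
wrist_force: [-0.1, -0.1, -0.3]
finger_gap: 85.2
grip_force: 0.0
[ 0.59  0.42 -0.4   1.71  0.18  1.05  0.06] [0.82  0.512 0.515]
[[ 0.079  0.997 -0.001]
 [ 0.997 -0.079 -0.   ]
 [-0.    -0.001 -1.   ]]
```

```bash
python3 -m handwheel '[{"fingers":1,"tx":0.82,"ty":0.51,"tz":0,"yaw":0},{"fingers":1,"tx":0,"ty":0,"tz":0.8,"yaw":0},{"fingers":1,"tx":0,"ty":0,"tz":0.5,"yaw":0},{"fingers":1,"tx":0,"ty":0,"tz":0,"yaw":0}]'; python3 - <<'E'
from h import *
import pickle
m=optics.camera_model("wrist");im=optics.get_image("wrist");cv2.imwrite("pics/w1.png",im[:,:,::-1]);pickle.dump(m,open("w1.pkl","wb"))
print(manip.sense()["tcp_pos"]);print([proj(m,p).round() for p in [(601,-156,50),(596,-208,30)]])
E
```

```text
clock: 2.78
tcp_pos: [598.4, -155.0, 150.7]
orientation: [-2.304, -2.129, 0.006]
wrist_force: [-0.5, -0.1, 0.8]
finger_gap: 85.3
grip_force: 0.0
[ 599.88926332 -155.20120293  152.77473236]
[array([285., 211.]), array([284., 262.])]
```

View pics/w1.png

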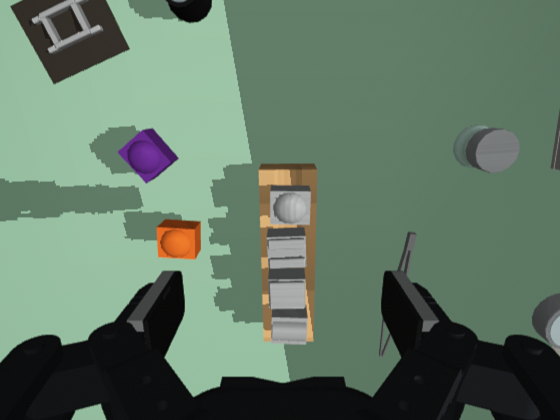

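The wrist view shows the domed grey head at about (290,205), the rack's edges at columns 260 and 316, and the orange and purple decoys well to the left. I'll measure the head outline.

```bash
python3 - <<'E'
from h import *
import pickle
m=pickle.load(open("w1.pkl","rb"));im=cv2.imread("pics/w1.png");hsv=cv2.cvtColor(im,cv2.COLOR_BGR2HSV)
g=cv2.inRange(hsv,(0,0,60),(180,45,255));k=np.zeros_like(g);k[180:229,256:320]=g[180:229,256:320];k=cv2.morphologyEx(k,2,np.ones((3,3)))
c=max(cv2.findContours(k,0,1)[0],key=cv2.contourArea);b=cv2.boxPoints(cv2.minAreaRect(c));print(b)
P=np.array([ray(m,u,50)[:2] for u in b]);print("head",P.round(1).tolist(),P.mean(0))
o=cv2.inRange(hsv,(5,70,40),(28,255,255));k=np.zeros_like(o);k[150:360,245:330]=o[150:360,245:330]
k=cv2.morphologyEx(k,3,np.ones((25,25)));c=max(cv2.findContours(k,0,1)[0],key=cv2.contourArea);b=cv2.boxPoints(cv2.minAreaRect(c));print(b)
for z in(30,):
    P=np.array([ray(m,u,z)[:2] for u in b]);print("rack",P.round(1).tolist(),P.mean(0))
E
python3 - <<'E'
import cv2
im=cv2.imread("pics/w1.png")[155:255,235:345];cv2.imwrite("pics/w1c.png",cv2.resize(im,None,fx=5,fy=5,interpolation=0))
E
```

```text
[[270. 186.]
 [310. 186.]
 [310. 224.]
 [270. 224.]]
head [[591.2, -136.3], [620.4, -138.6], [618.7, -168.0], [588.5, -165.7]] [ 604.6998682  -152.14405036]
[[259. 164.]
 [316. 164.]
 [316. 341.]
 [259. 341.]]
rack [[583.0, -122.8], [627.2, -126.3], [619.0, -289.9], [566.7, -285.9]] [ 598.96112543 -206.22031649]
```

View pics/w1c.png

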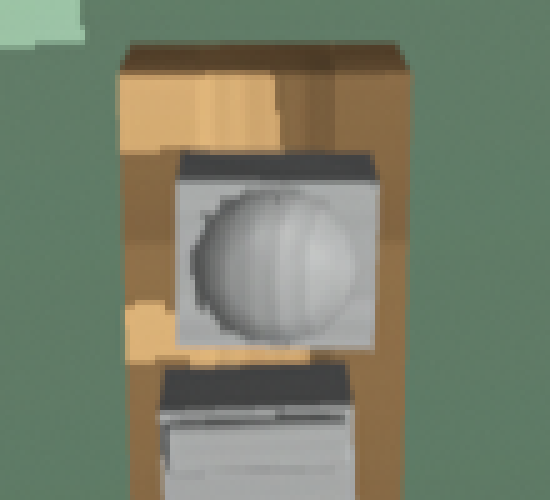

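The crop puts the head's top face between (270.4,191.2) and (310.3,224.3), and the rack's near top edge at row 169.4. The first mask had taken in the head's side face, so I'll redo it with these corners.

```bash
python3 - <<'E'
from h import *
import pickle
m=pickle.load(open("w1.pkl","rb"))
P=np.array([ray(m,u,50)[:2] for u in[(270.4,191.2),(310.6,191.2),(310,224.5),(270.4,224)]]);print(P.round(1),P.mean(0))
P=np.array([ray(m,u,30)[:2] for u in[(258.8,169.6),(316.8,169.6)]]);print(P.round(1))
# rack long edges further down (rows): use left/right wood edges
im=cv2.imread("pics/w1.png");hsv=cv2.cvtColor(im,cv2.COLOR_BGR2HSV);o=cv2.inRange(hsv,(5,70,40),(28,255,255))
L=[];Rr=[]
for r in range(172,300,4):
    c=np.flatnonzero(o[r,245:330])+245
    L.append(ray(m,(c[0]-.5,r),30)[:2]);Rr.append(ray(m,(c[-1]+.5,r),30)[:2])
for e in(L,Rr):
    e=np.array(e);print(np.polyfit(e[:,1],e[:,0],1), np.polyval(np.polyfit(e[:,1],e[:,0],1),-153))
s=manip.sense();print(s["tcp_pos"],R.from_rotvec(s["orientation"]).as_matrix()[:,0])
E
```

```text
[[ 591.1 -140.2]
 [ 620.6 -142.5]
 [ 618.7 -168.4]
 [ 588.8 -165.7]] [ 604.81119926 -154.21971195]
[[ 582.4 -127.2]
 [ 627.6 -130.7]]
[7.38217018e-02 5.91401646e+02] 580.1069251619641
[7.07882456e-02 6.36795841e+02] 625.9652393039306
[ 599.88926332 -155.20120293  152.77473236] [7.85858832e-02 9.96907347e-01 3.40796611e-06]
```

The head measures 30 x 26 mm, centred at (604.8,-154.2), with yaw matched to 0.006 rad. I'll descend.

```bash
python3 -m handwheel '[{"fingers":1,"tx":0.02,"ty":0.08,"tz":0.6,"yaw":0},{"fingers":1,"tx":0,"ty":0,"tz":0.6,"yaw":0},{"fingers":1,"tx":0,"ty":0,"tz":0.4,"yaw":0},{"fingers":1,"tx":0,"ty":0,"tz":0,"yaw":0},{"fingers":1,"tx":0,"ty":0,"tz":0,"yaw":0}]'; python3 -c "
from h import *
print(rows([604.8,-154.2,35]))"
```

```text
clock: 3.45
tcp_pos: [606.8, -154.4, 59.4]
orientation: [2.303, 2.132, 0.003]
wrist_force: [-0.0, -0.0, -0.1]
finger_gap: 85.7
grip_force: 0.0
[ 0.002 -0.036  0.407]
```

```bash
python3 -m handwheel '[{"fingers":1,"tx":0,"ty":-0.02,"tz":0.2,"yaw":0},{"fingers":1,"tx":0,"ty":0,"tz":0.2,"yaw":0},{"fingers":1,"tx":0,"ty":0,"tz":0,"yaw":0},{"fingers":0.5,"tx":0,"ty":0,"tz":0,"yaw":0},{"fingers":0.3,"tx":0,"ty":0,"tz":0,"yaw":0}]'; python3 -m handwheel '[{"fingers":0.3,"tx":0,"ty":0,"tz":0,"yaw":0},{"fingers":0,"tx":0,"ty":0,"tz":0,"yaw":0},{"fingers":0,"tx":0,"ty":0,"tz":0,"yaw":0},{"fingers":0,"tx":0,"ty":0,"tz":0,"yaw":0},{"fingers":0,"tx":0,"ty":0,"tz":0,"yaw":0}]'
```

```text
clock: 4.08
tcp_pos: [604.4, -153.9, 33.5]
orientation: [2.304, 2.135, 0.0]
wrist_force: [-0.7, -0.2, -0.2]
finger_gap: 51.9
grip_force: 0.0
clock: 4.7
tcp_pos: [604.6, -153.9, 33.8]
orientation: [2.304, 2.135, 0.001]
wrist_force: [-0.3, -0.3, 5.4]
finger_gap: 28.7
grip_force: 60.2
```

Gripped: gap about 30 mm, 60 N. I'll lift straight up and check.

```bash
python3 -m handwheel '[{"fingers":0,"tx":0,"ty":0,"tz":-0.15,"yaw":0},{"fingers":0,"tx":0,"ty":0,"tz":-0.25,"yaw":0},{"fingers":0,"tx":0,"ty":0,"tz":-0.5,"yaw":0},{"fingers":0,"tx":0,"ty":0,"tz":-0.5,"yaw":0},{"fingers":0,"tx":0,"ty":0,"tz":0,"yaw":0}]'; python3 -c "
from h import *
print(rows([570,85,117]));s=manip.sense();print(s['q'].round(2))
cv2.imwrite('pics/lift.png',cv2.resize(optics.get_image('scene')[130:330,130:400,::-1],None,fx=2.9,fy=2.9))"
```

```text
clock: 5.32
tcp_pos: [605.9, -154.2, 120.3]
orientation: [2.301, 2.132, 0.005]
wrist_force: [-0.2, -0.4, -1.7]
finger_gap: 28.8
grip_force: 59.5
[ 3.929 -0.9    0.047]
[ 0.47  0.59 -0.37  1.74  0.27  0.86 -0.1 ]
```

View pics/lift.png

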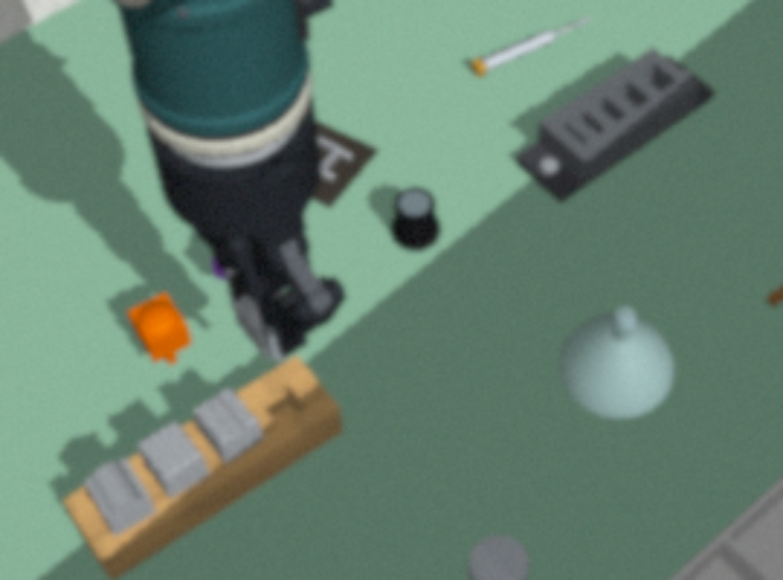

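The end slot is empty at about (290,400) in the crop, the other three stakes haven't moved, and the wrist shows about 1.7 N of stake weight. I'll carry it to the plate.

```bash
python3 -m handwheel '[{"fingers":0,"tx":0.79,"ty":-0.18,"tz":0,"yaw":0},{"fingers":0,"tx":0.79,"ty":-0.18,"tz":0,"yaw":0},{"fingers":0,"tx":0.79,"ty":-0.18,"tz":0,"yaw":0},{"fingers":0,"tx":0.79,"ty":-0.18,"tz":0,"yaw":0},{"fingers":0,"tx":0.77,"ty":-0.18,"tz":0,"yaw":0}]'; python3 -m handwheel '[{"fingers":0,"tx":0,"ty":0,"tz":0,"yaw":-0.05},{"fingers":0,"tx":0,"ty":0,"tz":0.3,"yaw":0},{"fingers":0,"tx":0,"ty":0,"tz":0,"yaw":0},{"fingers":0,"tx":0,"ty":0,"tz":0,"yaw":0}]'; python3 - <<'E'
from h import *
import pickle
s=manip.sense();m=optics.camera_model("wrist");im=optics.get_image("wrist");cv2.imwrite("pics/w2.png",im[:,:,::-1]);pickle.dump((m,s),open("w2.pkl","wb"))
E
```

```text
clock: 6.0
tcp_pos: [566.7, 86.6, 115.9]
orientation: [-2.303, -2.134, 0.003]
wrist_force: [0.2, 0.2, -2.1]
finger_gap: 28.8
grip_force: 59.5
clock: 6.5
tcp_pos: [567.9, 84.4, 98.4]
orientation: [-2.252, -2.189, 0.002]
wrist_force: [-0.4, 0.0, -1.4]
finger_gap: 28.7
grip_force: 59.5
```

View pics/w2.png

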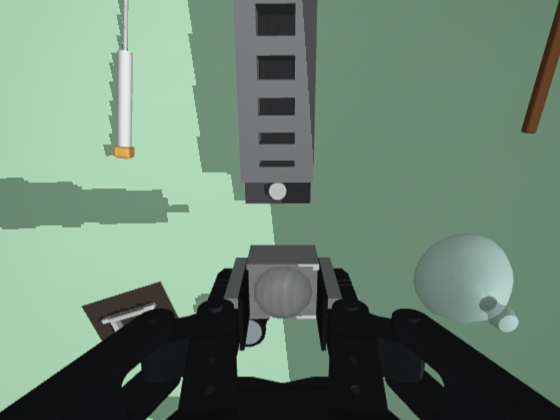

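The wrist view shows the stake squarely held, with its head at about (283,285). The slot mouths are at (277,163), (277,137), (276,105), (276,67) and (276,19), narrow to wide. I'll measure the slots and the held head in this same picture.

```bash
python3 - <<'E'
from h import *
import pickle
m,s=pickle.load(open("w2.pkl","rb"));g=cv2.imread("pics/w2.png",0)
tcp=s["tcp_pos"];Rm=R.from_rotvec(s["orientation"]).as_matrix();print(tcp.round(1),"toolx",Rm[:,0].round(4),"img spread")
k=cv2.inRange(g,0,66);k[:,:250]=0;k[:,302:]=0;k[176:]=0
C=[]
for c in sorted(cv2.findContours(k,0,1)[0],key=lambda c:-c[:,0,1].mean()):
    if cv2.contourArea(c)<40: continue
    x,y,w,h=cv2.boundingRect(c)
    u0,u1,v0,v1=x-.5,x+w-.5,y-.5,y+h-.5
    P=np.array([ray(m,u,30)[:2] for u in[(u0,v0),(u1,v0),(u1,v1),(u0,v1)]]);C.append(P.mean(0))
    print((x,y,w,h),"ctr",P.mean(0).round(1),"len",np.linalg.norm(P[0]-P[1]).round(1),"wid",np.linalg.norm(P[0]-P[3]).round(1))
C=np.array(C);f=np.polyfit(C[:,1],C[:,0],1);print("axis slope",f)
# brightness profile columns/rows for sub-pixel check and plate edges
print([int(v) for v in g[0:180,276]])
L=[];Q=[]
for r in range(20,176,6):
    row=g[r].astype(int);d=np.diff(row)
print("head col 270 rows 235-275:",g[235:300,300].tolist())
print("row 250:",g[252,225:345].tolist())
E
```

```text
[567.9  84.4  98.4] toolx [ 2.810e-02  9.996e-01 -4.000e-04] img spread
(260, 161, 34, 6) ctr [566.2 124.4] len 21.1 wid 3.8
(260, 133, 35, 11) ctr [567. 140.] len 21.2 wid 6.6
(258, 98, 37, 17) ctr [567.  158.6] len 21.7 wid 9.6
(257, 56, 38, 23) ctr [567.5 179.9] len 21.6 wid 12.2
(256, 4, 39, 32) ctr [568.  204.2] len 21.3 wid 15.7
axis slope [2.03141440e-02 5.63854537e+02]
[124, 125, 124, 89, 39, 33, 34, 35, 35, 34, 34, 35, 33, 35, 35, 39, 43, 44, 43, 43, 43, 43, 42, 43, 42, 44, 44, 43, 43, 43, 43, 43, 44, 42, 44, 69, 107, 124, 124, 124, 125, 124, 124, 124, 123, 123, 122, 122, 122, 122, 123, 123, 123, 123, 112, 73, 36, 33, 34, 34, 37, 41, 43, 43, 42, 43, 43, 42, 43, 42, 42, 44, 43, 43, 44, 43, 43, 42, 44, 79, 112, 121, 122, 120, 121, 120, 121, 121, 121, 121, 120, 122, 121, 121, 120, 121, 121, 99, 62, 43, 43, 44, 43, 44, 43, 43, 43, 44, 43, 44, 43, 44, 44, 43, 47, 91, 119, 120, 118, 119, 118, 119, 119, 119, 119, 119, 118, 118, 118, 118, 118, 117, 86, 46, 43, 43, 44, 44, 44, 44, 44, 45, 43, 56, 95, 117, 118, 116, 116, 116, 116, 117, 116, 116, 116, 117, 117, 117, 117, 117, 86, 47, 4
[... 258 characters left out ...]
118, 118, 111, 101, 99, 102, 106, 108, 111, 112, 112, 112, 112, 112, 112, 113, 113, 114, 114, 114, 115, 115, 115, 114, 113, 115, 116, 114, 115, 114, 115, 114]
row 250: [198, 198, 198, 198, 197, 198, 198, 198, 198, 198, 199, 198, 198, 198, 198, 198, 198, 198, 197, 198, 199, 199, 198, 182, 88, 72, 75, 75, 75, 75, 76, 76, 75, 75, 76, 75, 75, 75, 75, 75, 76, 76, 75, 76, 76, 76, 75, 76, 75, 75, 75, 75, 75, 75, 76, 76, 76, 75, 76, 75, 76, 76, 75, 76, 76, 75, 75, 76, 75, 76, 75, 75, 75, 75, 75, 76, 75, 75, 75, 75, 75, 75, 75, 76, 76, 76, 75, 75, 75, 75, 76, 96, 125, 126, 126, 125, 126, 125, 125, 126, 125, 126, 126, 125, 125, 125, 125, 126, 125, 125, 125, 126, 124, 125, 125, 125, 126, 126, 125, 124]
```

```bash
python3 -c "
import cv2,numpy as np
im=cv2.imread('pics/w2.png');a=cv2.resize(im[0:190,225:335],None,fx=3,fy=3,interpolation=0);b=cv2.resize(im[230:330,205:360],None,fx=3,fy=3,interpolation=0)
o=np.zeros((570,800,3),np.uint8);o[:570,:330]=a;o[:300,332:332+465]=b
cv2.imwrite('pics/w2c.png',o)"
```

```text
(no output)
```

View pics/w2c.png

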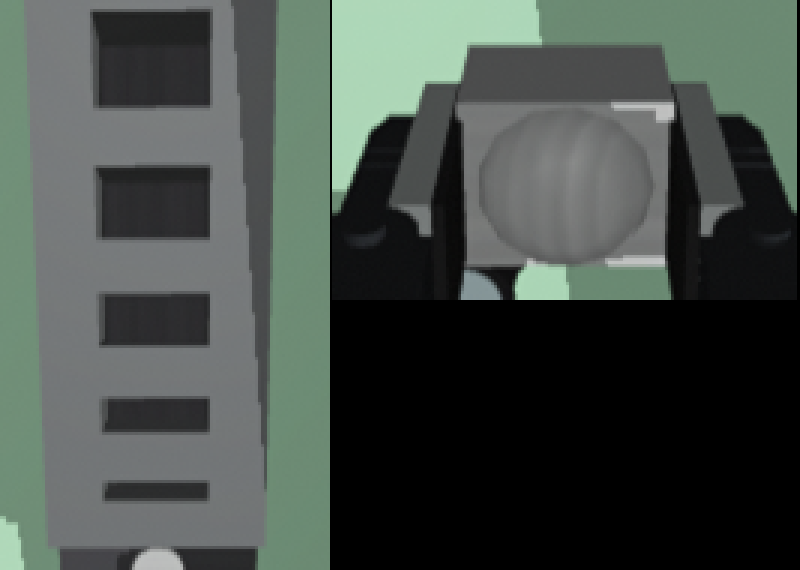

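```bash
python3 - <<'E'
from h import *
import pickle
m,s=pickle.load(open("w2.pkl","rb"));tcp=s["tcp_pos"];Rm=R.from_rotvec(s["orientation"]).as_matrix()
zc=231.29-0.6*0 # commanded z estimate below
for zt in (tcp[2],97.3):
    for name,dz,pts in(("top",16.5,[(248.3,263.8),(318.3,263.8),(317,318.5),(249.7,318.5)]),("bot front",-3.5,[(251,244.9),(315,244.9)])):
        P=np.array([ray(m,u,zt+dz) for u in pts]);d=(P-tcp)@Rm
        print(zt.round(1),name,"tool xy",d[:,:2].round(1).tolist(),"mean",P.mean(0).round(1),d.mean(0).round(1))
E
```

```text
98.4 top tool xy [[13.4, -13.0], [13.4, 15.5], [-12.5, 15.8], [-12.6, -13.2]] mean [569.2  84.7 114.9] [  0.4   1.3 -16.5]
98.4 bot front tool xy [[13.1, -13.7], [13.1, 16.0]] mean [569.4  97.4  94.9] [13.1  1.2  3.5]Traceback (most recent call last):
  File "<stdin>", line 8, in <module>
AttributeError: 'float' object has no attribute 'round'
```

The held head measures 26 x 29 mm, centred at (569.2,84.7) in camera terms. Slot widths and pitches agree with the 10 mm lands. The relative move to slot1 is (-2.2,+55.3) mm; I'll go there to about 6 mm above the plate and check from close.

```bash
python3 -m handwheel '[{"fingers":0,"tx":0.46,"ty":-0.03,"tz":0,"yaw":-0.008},{"fingers":0,"tx":0.46,"ty":-0.03,"tz":0,"yaw":0},{"fingers":0,"tx":0,"ty":0,"tz":0.4,"yaw":0},{"fingers":0,"tx":0,"ty":0,"tz":0.2,"yaw":0},{"fingers":0,"tx":0,"ty":0,"tz":0,"yaw":0}]'; python3 - <<'E'
from h import *
import pickle
s=manip.sense();m=optics.camera_model("wrist");im=optics.get_image("wrist");cv2.imwrite("pics/w3.png",im[:,:,::-1]);pickle.dump((m,s),open("w3.pkl","wb"))
print(s["tcp_pos"].round(1),s["q"].round(2))
E
```

```text
clock: 7.18
tcp_pos: [565.3, 139.6, 62.4]
orientation: [-2.242, -2.199, 0.003]
wrist_force: [0.3, 1.1, -0.7]
finger_gap: 28.3
grip_force: 59.5
[565.3 139.6  62.4] [-0.    0.62 -0.39  1.86  0.34  0.73 -0.6 ]
```

View pics/w3.png

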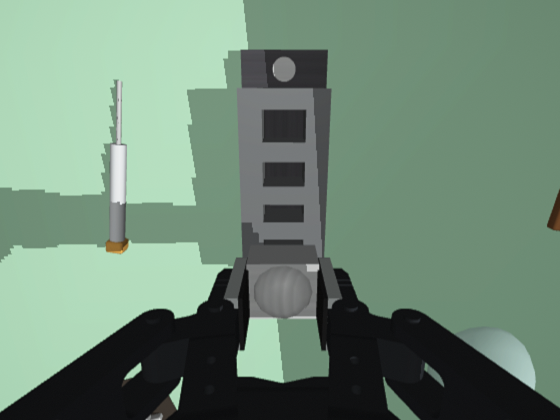

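The held head, at about (283,287), is in line with the plate. Slot4 is at (284,126), slot3 at (284,174), slot2 at (284,214), and slot1's far edge is at row 240. I'll refine from this view.

```bash
python3 - <<'E'
from h import *
import pickle
m,s=pickle.load(open("w3.pkl","rb"));g=cv2.imread("pics/w3.png",0)
tcp=s["tcp_pos"];Rm=R.from_rotvec(s["orientation"]).as_matrix()
k=cv2.inRange(g,0,66);k[:,:250]=0;k[:,310:]=0;k[238:]=0;k[:98]=0
def e(a,t): # subpixel crossings
    a=a.astype(float);i=np.flatnonzero((a[:-1]-t)*(a[1:]-t)<0);return i+(a[i]-t)/(a[i]-a[i+1])
print("col edges",e(g[95:246,284],82)+95)
D=[]
for c in sorted(cv2.findContours(k,0,1)[0],key=lambda c:-c[:,0,1].mean()):
    if cv2.contourArea(c)<40: continue
    x,y,w,h=cv2.boundingRect(c);u=x+w/2-.5
    v=e(g[y-4:y+h+4,284],82)+y-4;uu=e(g[y+h//2,x-4:x+w+4],82)+x-4
    P=np.array([ray(m,q,30) for q in[(uu[0],v[0]),(uu[-1],v[0]),(uu[-1],v[-1]),(uu[0],v[-1])]]);d=((P-tcp)@Rm)[:,:2];D.append(d.mean(0))
    print("tool ctr",d.mean(0).round(2),"len",(d[1]-d[0]).round(1),"wid",(d[0]-d[3]).round(1))
D=np.array(D);off=np.array([18.5,40,64.5]);print("slot1 tool x est",(D[:3,0]-off).round(2),"slope y/x",np.polyfit(D[:,0],D[:,1],1))
r=e(g[236:275,300],100)+236;print("head rows",r)
rr=e(g[300:325,285],90);print(rr+300)
u=[(248.3,263.8),(318.3,263.8),(317,318.5),(249.7,318.5)]
P=np.array([ray(m,q,tcp[2]+16.5) for q in u]);print("head tool",((P-tcp)@Rm).mean(0).round(2))
# foot width at slot plane: front-bottom
E
```

```text
col edges [109.34146341 141.75       161.8        186.09375    204.51351351
 221.78571429 239.15      ]
tool ctr [19.18  1.49] len [ 0.  21.3] wid [9.8 0.2]
tool ctr [40.59  1.64] len [ 0.  21.1] wid [12.8  0.2]
tool ctr [65.04  1.66] len [ 0.  21.2] wid [15.7  0.3]
slot1 tool x est [0.68 0.59 0.54] slope y/x [0.0035811  1.45033019]
head rows [238.6        263.65217391]
[]
head tool [  0.41   1.26 -16.5 ]
```

Alignment to slot1 is within about 0.2 mm. I'll feel downward gently.

```bash
python3 -m handwheel '[{"fingers":0,"tx":0,"ty":0,"tz":0.06,"yaw":0},{"fingers":0,"tx":0,"ty":0,"tz":0,"yaw":0}]';python3 -m handwheel '[{"fingers":0,"tx":0,"ty":0,"tz":0.02,"yaw":0},{"fingers":0,"tx":0,"ty":0,"tz":0,"yaw":0}]'; python3 -m handwheel '[{"fingers":0,"tx":0,"ty":0,"tz":0.015,"yaw":0},{"fingers":0,"tx":0,"ty":0,"tz":0,"yaw":0}]'
```

```text
clock: 7.48
tcp_pos: [566.0, 140.4, 59.9]
orientation: [2.242, 2.201, 0.0]
wrist_force: [-0.6, 0.3, -2.6]
finger_gap: 28.5
grip_force: 59.5
clock: 7.72
tcp_pos: [565.9, 140.6, 58.5]
orientation: [2.241, 2.201, 0.0]
wrist_force: [-0.5, 0.3, -2.2]
finger_gap: 28.3
grip_force: 59.5
clock: 7.98
tcp_pos: [565.8, 140.6, 57.5]
orientation: [-2.241, -2.201, 0.0]
wrist_force: [-1.2, -0.2, -1.8]
finger_gap: 28.6
grip_force: 59.5
```

```bash
for i in 1; do python3 -m handwheel '[{"fingers":0,"tx":0,"ty":0,"tz":0.015,"yaw":0},{"fingers":0,"tx":0,"ty":0,"tz":0,"yaw":0}]'|egrep "tcp|wrist"; python3 -m handwheel '[{"fingers":0,"tx":0,"ty":0,"tz":0.01,"yaw":0},{"fingers":0,"tx":0,"ty":0,"tz":0,"yaw":0}]'|egrep "tcp|wrist";  python3 -m handwheel '[{"fingers":0,"tx":0,"ty":0,"tz":0.01,"yaw":0},{"fingers":0,"tx":0,"ty":0,"tz":0,"yaw":0}]'|egrep "tcp|wrist"; done
```

```text
tcp_pos: [565.8, 140.6, 56.6]
wrist_force: [-0.2, -0.7, -1.3]
tcp_pos: [565.8, 140.6, 56.0]
wrist_force: [-0.6, -1.1, -1.2]
tcp_pos: [565.8, 140.6, 55.4]
wrist_force: [-0.1, -0.1, -1.9]
```

```bash
python3 -m handwheel '[{"fingers":0,"tx":0,"ty":0,"tz":0.01,"yaw":0},{"fingers":0,"tx":0,"ty":0,"tz":0,"yaw":0}]'|egrep "tcp|wrist"; python3 -m handwheel '[{"fingers":0,"tx":0,"ty":0,"tz":0.01,"yaw":0},{"fingers":0,"tx":0,"ty":0,"tz":0,"yaw":0}]'|egrep "tcp|wrist"
```

```text
tcp_pos: [565.7, 140.6, 54.8]
wrist_force: [-0.3, -0.2, -2.3]
tcp_pos: [565.8, 140.6, 54.2]
wrist_force: [-0.6, 0.4, -2.1]
```

```bash
python3 -m handwheel '[{"fingers":0,"tx":0,"ty":0,"tz":0.01,"yaw":0},{"fingers":0,"tx":0,"ty":0,"tz":0,"yaw":0}]'|egrep "tcp|wrist"; python3 -m handwheel '[{"fingers":0,"tx":0,"ty":0,"tz":0.01,"yaw":0},{"fingers":0,"tx":0,"ty":0,"tz":0,"yaw":0}]'|egrep "tcp|wrist"
```

```text
tcp_pos: [565.8, 140.6, 53.6]
wrist_force: [0.5, 0.2, -1.8]
tcp_pos: [565.8, 140.6, 53.0]
wrist_force: [0.8, 1.0, -2.0]
```

```bash
python3 -m handwheel '[{"fingers":0,"tx":0,"ty":0,"tz":0.01,"yaw":0},{"fingers":0,"tx":0,"ty":0,"tz":0,"yaw":0}]'|egrep "tcp|wrist"
```

```text
tcp_pos: [565.8, 140.6, 52.4]
wrist_force: [-0.2, 0.5, -2.2]
```

```bash
python3 -m handwheel '[{"fingers":0,"tx":0,"ty":0,"tz":0.015,"yaw":0},{"fingers":0,"tx":0,"ty":0,"tz":0,"yaw":0}]'|egrep "tcp|wrist"; python3 -m handwheel '[{"fingers":0,"tx":0,"ty":0,"tz":0.015,"yaw":0},{"fingers":0,"tx":0,"ty":0,"tz":0,"yaw":0}]'|egrep "tcp|wrist"
```

```text
tcp_pos: [565.8, 140.6, 51.5]
wrist_force: [0.3, 0.2, -1.9]
tcp_pos: [565.8, 140.6, 50.6]
wrist_force: [0.1, -0.3, -1.8]
```

```bash
python3 -m handwheel '[{"fingers":0,"tx":0,"ty":0,"tz":0.015,"yaw":0},{"fingers":0,"tx":0,"ty":0,"tz":0,"yaw":0}]'|egrep "tcp|wrist"; python3 -m handwheel '[{"fingers":0,"tx":0,"ty":0,"tz":0.015,"yaw":0},{"fingers":0,"tx":0,"ty":0,"tz":0,"yaw":0}]'|egrep "tcp|wrist"
```

```text
tcp_pos: [565.7, 140.6, 49.6]
wrist_force: [-0.6, 0.8, -2.4]
tcp_pos: [565.7, 140.6, 48.8]
wrist_force: [0.1, 0.5, -2.8]
```

The tang has gone about 6 mm into slot1 with no resistance, so slot1 takes it. I'll carry on gently until the collar touches.

```bash
python3 -m handwheel '[{"fingers":0,"tx":0,"ty":0,"tz":0.02,"yaw":0},{"fingers":0,"tx":0,"ty":0,"tz":0.02,"yaw":0},{"fingers":0,"tx":0,"ty":0,"tz":0,"yaw":0}]'|egrep "tcp|wrist"; python3 -m handwheel '[{"fingers":0,"tx":0,"ty":0,"tz":0.02,"yaw":0},{"fingers":0,"tx":0,"ty":0,"tz":0.02,"yaw":0},{"fingers":0,"tx":0,"ty":0,"tz":0,"yaw":0}]'|egrep "tcp|wrist"
```

```text
tcp_pos: [565.7, 140.6, 46.3]
wrist_force: [0.9, 0.2, -2.0]
tcp_pos: [565.7, 140.6, 43.9]
wrist_force: [0.5, -0.7, -1.6]
```

```bash
python3 -m handwheel '[{"fingers":0,"tx":0,"ty":0,"tz":0.01,"yaw":0},{"fingers":0,"tx":0,"ty":0,"tz":0,"yaw":0}]'|egrep "tcp|wrist"; python3 -m handwheel '[{"fingers":0,"tx":0,"ty":0,"tz":0.01,"yaw":0},{"fingers":0,"tx":0,"ty":0,"tz":0,"yaw":0}]'|egrep "tcp|wrist"
```

```text
tcp_pos: [565.8, 140.6, 43.4]
wrist_force: [-0.5, 0.3, -1.3]
tcp_pos: [565.8, 140.6, 42.8]
wrist_force: [0.1, 0.7, -1.4]
```

```bash
python3 -m handwheel '[{"fingers":0,"tx":0,"ty":0,"tz":0.01,"yaw":0},{"fingers":0,"tx":0,"ty":0,"tz":0,"yaw":0}]'|egrep "tcp|wrist"; python3 -m handwheel '[{"fingers":0,"tx":0,"ty":0,"tz":0.01,"yaw":0},{"fingers":0,"tx":0,"ty":0,"tz":0,"yaw":0}]'|egrep "tcp|wrist"
```

```text
tcp_pos: [565.8, 140.6, 42.2]
wrist_force: [0.1, 0.0, -2.0]
tcp_pos: [565.9, 140.6, 41.8]
wrist_force: [0.7, 0.2, 0.3]
```

```bash
python3 -m handwheel '[{"fingers":0,"tx":0,"ty":0,"tz":0.008,"yaw":0},{"fingers":0,"tx":0,"ty":0,"tz":0,"yaw":0}]'|egrep "tcp|wrist"
```

```text
tcp_pos: [565.9, 140.6, 41.6]
wrist_force: [-2.2, -0.5, 4.3]
```

The collar meets the plate at TCP z 41.7, against 41.5 predicted, with about 6 N. I'll hold, release and rise.

```bash
python3 -m handwheel '[{"fingers":0,"tx":0,"ty":0,"tz":0,"yaw":0},{"fingers":0,"tx":0,"ty":0,"tz":0,"yaw":0},{"fingers":0,"tx":0,"ty":0,"tz":0,"yaw":0}]'|egrep "tcp|wrist"; python3 -m handwheel '[{"fingers":0.5,"tx":0,"ty":0,"tz":0,"yaw":0},{"fingers":0.8,"tx":0,"ty":0,"tz":0,"yaw":0},{"fingers":0.8,"tx":0,"ty":0,"tz":0,"yaw":0},{"fingers":0.8,"tx":0,"ty":0,"tz":0,"yaw":0},{"fingers":0.8,"tx":0,"ty":0,"tz":0,"yaw":0}]'; python3 -m handwheel '[{"fingers":0.8,"tx":0,"ty":0,"tz":-0.3,"yaw":0},{"fingers":0.8,"tx":0,"ty":0,"tz":-0.8,"yaw":0},{"fingers":0.8,"tx":0,"ty":0,"tz":-0.8,"yaw":0},{"fingers":0.8,"tx":0,"ty":0,"tz":0,"yaw":0}]'; python3 - <<'E'
from h import *
s=manip.sense();m=optics.camera_model("wrist");im=optics.get_image("wrist")[:,:,::-1];cv2.imwrite("pics/w4.png",im)
print([proj(m,p).round() for p in[(567,140.6,30),(567,140.6,58)]])
E
```

```text
tcp_pos: [565.9, 140.6, 41.6]
wrist_force: [-2.7, -0.6, 6.8]
clock: 13.98
tcp_pos: [565.8, 140.6, 41.1]
orientation: [-2.241, -2.201, 0.0]
wrist_force: [-1.1, 0.6, -0.0]
finger_gap: 68.5
grip_force: 0.0
clock: 14.48
tcp_pos: [568.7, 141.8, 160.7]
orientation: [2.238, 2.198, 0.013]
wrist_force: [0.0, 0.9, 0.2]
finger_gap: 68.5
grip_force: 0.0
[array([278., 200.]), array([278., 211.])]
```

View pics/w4.png

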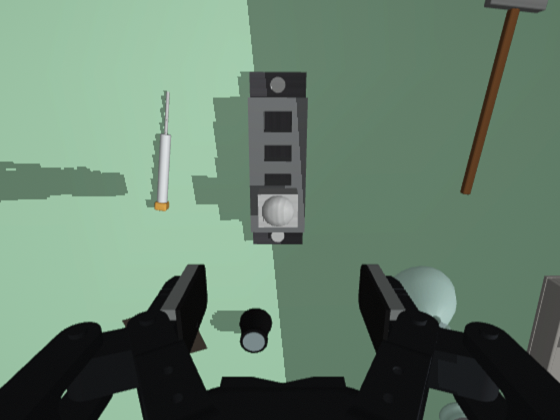

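The stake stands upright and released in slot1. Its head is at (278,211), exactly where the projection puts it, square to the plate, and the bystanders are untouched. Handing in.

```bash
python3 -c "
from rig import order
print(order.close_job())"
```

```text
the job is handed in; nothing more can be done
None
```

I handed the job in with stake_b, the domed stake from the rack's end slot, standing released and upright in the 7 mm slot with its collar on the plate; I felt for the fit there only, skipping the 4 mm slot because it takes none of the stakes.

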